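Raise the fondue sign and gape the clip over its board

ROBOT

A 6-joint arm with a two-finger parallel gripper is mounted at the origin on the work surface. World frame = base frame: x ahead of the robot, y to its left, z up, the work surface at z = 0. Lengths are in m, angles in degrees, forces in N, time in s.
With the tool pointing down it reaches from about 0.375 to 0.9 m from the base axis. Payload 3.1 kg.
Tool frame: the origin (TCP) lies at the very end of the fingers, on their centre line; the grasp point (between the pads) lies 19 mm behind it; z points along the fingers, y is the line along which they close (so a half turn about z gives the same grasp; the last joint's range is limited). The gripper opens to 87 mm and grips with 3 to 60 N. Pads are 19 mm wide; open, the fingers measure 117 mm over their backs; the gripper's body (75 mm by 190 mm) begins 51 mm behind the grasp point.
Start: joints at [-83.967, 30.224, 82.088, -0, 67.689, -10.227], TCP at [0.175, -0.6, 0.188] pointing down, gripper open.
Joint ranges: [-176.69, 176.69], [-43.24, 126.21], [12.49, 139.97], [-82, 262], [0, 151.66], [-163.58, 163.58]. Speed limits (degrees/s): [159.86, 159.86, 180, 180, 180, 180].

INTERFACE

Orientations are given as a 3x3 rotation matrix whose columns are the frame's x, y, z axes.
In Python, from rig import bot gives the robot as it stands.
- The arm moves only by the tool move_arm, never from a script. Its argument "increments" is a list of rows, each an object with "xyz": the shift along the tool's x, y, z in mm, a list of three; "roll": the turn about the tool's z in rad; "grip": the opening in per cent of the stroke, from 0 (shut) to 100 (fully open). A call has 1 to 5 rows; each row shifts and turns the commanded pose from where the row before left it, along the tool's axes as they then stand; what a row does not reach is not made up. A row lasts 1/12 s, in which the tool goes at most 41.7 mm and 7.16 degrees, less where a joint would pass 70% of its speed; a pose out of reach is approached as far as the arm can. A call is refused whole if a number of a shift passes 41.7 or a number of a turn 0.125, either way. A call with a gripper value outside its range is refused whole. The fingers move at their own pace and stop on an object; the grip force is fixed at half the most. Time passes only in rows, so rows that do not move let the fingers close. It gives the time, the measured TCP pose, the force, the opening and the grip force at its end, in the units of the state.
- bot.read_state(): the state, without advancing time (a new reading comes with each control period).
- bot.capture(name): name is "side" or "top"; returns (picture, depth): 400x640x3 uint8, red, green, blue; 400x640 float32, m along the optical axis (not along the pixel's ray), 0 where there is no reading.
- bot.camera_model(name): a dict with "intrinsics" (3x3 intrinsics, pixels), "rvec" (rotation vector, rad) and "tvec" (3), from world to camera coordinates, as OpenCV has them. Camera axes: x right, y down, z forward; pixel columns grow to the right and rows downward; lengths in m; the calibration is good to about 2 mm. A picture is of the moment at which its call begins. camera_model takes no time and is no camera call.
- bot.hand_in(): hands the job in; it is judged then, once.
Trained networks look in the newest picture that a camera, given by its name, has taken for a name from the list of things; names that differ only in an ending like _2 or _b are one class to them, and where a whole thing is asked for, a point or a joint stands for the part that bears it (a point fixed in the world has none). Each returns a list of dicts, best first, with "conf" (0 to 1); they miss things now and then, are a little off and sometimes report something else, mostly with a low value. They report only what shows in the picture. A call takes as long as a camera call. They do not tell look-alikes from the thing itself.
- bot.spot_in(label, camera): "at" ([x, y, z] in m, in the coordinates of the camera as it stood for that picture, good to about 4 mm: the middle of the surface that is visible of it).
- bot.trace(label, camera): "mask" (400x640 bool, what is visible of it).
The state is a dict: "time_s": time; "joint_positions": joint angles; "qvel": joint speeds; "tau": joint torques, N m; "position": TCP position; "tcp_rot": TCP orientation; "force": force on the tool from outside, world axes, zero at the start; "moment": the same for the moment, N m; "opening": opening from 0.0 (shut) to 1.0 (fully open); "grasp_force": force on a finger pad.
Only numpy, scipy, OpenCV 4.12 (cv2) and the standard library are available. Lean on these libraries where they do the work, as an engineer would, in place of code of your own. Each camera call takes 0.05 s, during which the arm holds its last target. There are 200 camera calls.

TASK

Put the evening's table sign together: lift the sign by its menu board and saddle its roll on top of the two lower rolls, lying centrally along the gap between them with the board upright, and let go. Then take the red spring clip off its stand by squeezing its handles, and hold it wide open astride the middle of the board's top edge, one jaw on each side and reaching about 1.5 cm down over the edge without touching the board, ready for a menu slip to be tucked in. Finish like that, with the gripper still holding the clip squeezed open, and leave everything else on the counter where it stands.

Things in the scene. Friction and masses are not known exactly. Their poses are not given: they have to be found in the camera images.
- cradle: Fixed dark wooden base board, 120 x 100 x 14 mm, with two pale round wooden rolls (44 mm thick, 120 mm long, flat ends) lying side by side on it along its x axis, axes 52 mm apart and 32 mm above the table: the lower layer of a pyramid. Origin: centre of the underside, on the table; z up.
- saddle (a point): Point of the cradle, 67.5 mm above its origin: where the middle of the sign roll's axis lies once the roll is saddled centrally in the gap between the two lower rolls. Axes as the cradle (x along the rolls).
- rest: Fixed dark steel plate, 100 x 80 x 8 mm, with two thin steel rods along its x axis, between which the sign roll waits at the start. Origin: centre of the underside.
- sign: Loose table sign, 0.35 kg: a pale round wooden roll, 44 mm thick, 92 mm long, along its x axis, with a dark green menu board standing up out of it (80 mm along x, 8 mm thick along y, 62 mm of it above the roll). Weighted below, it likes to stand board up. Origin: middle of the roll's axis; z up the board. Pinch it by the board from above.
- sign_edge (a point): Middle of the menu board's top edge, 84 mm above the sign's origin.
- stand: Fixed pale wooden block, 90 x 90 x 20 mm, with an upright steel tongue (50 mm along x, 6 mm thick along y, top edge 68 mm above the table) on which the clip is parked. Origin: centre of the underside.
- clip: Red spring clip like a big clothes peg, 0.07 kg, parked upright astride the stand's tongue, handles up, jaws (30 mm wide along x, reaching 40 mm below the pivot) down and biting. Origin: centre of its steel pivot pin (12 mm thick, 34 mm long, along x), 6 mm clear above the tongue; its underside is the roof of the mouth. z points up to the handles, y across the jaws.
- clip_a (a joint): Turn of the clip's +y lever: 0 = shut, about 0.09 as parked, 0.32 rad = handles squeezed home at a firm stop, jaw tips 25 mm apart. A spring resists: squeezing home takes about 9 N on each handle, so a grip of 15 to 25 N holds the clip fully open.
- clip_b (a joint): Turn of the clip's -y lever, coupled to the other and equal to it.
- jaw_a (a point): Inner lower edge of the white jaw tip (6 mm high) on the +y lever: 40 mm below the pivot when shut, 38 mm below and 12.5 mm out from the middle when fully open.
- pad_a (a point): Middle of the outer face of the flat black grip pad (28 mm along x, 28 mm high, 5 mm thick) at the end of the +y handle, the place to squeeze along y. Parked: pads lean outwards, 45 mm over their outer top corners (55 mm if shut), pad middles 44 mm above the pivot; squeezed home: faces parallel and upright, 17 mm over their outsides, middles 47 mm above the pivot.
- pad_b (a point): The same on the -y handle.
- jaw_b (a point): The same on the -y lever.
- ramekin: Bystander: white ceramic ramekin, 68 mm across, 40 mm high. Origin: centre of its underside.
- mill: Bystander: dark wooden pepper mill, 48 mm across, 110 mm high. Origin: centre of its underside.
- saltjar: Bystander: glass salt jar with steel cap, 48 mm across, 60 mm high. Origin: centre of its underside.
- tin: Bystander: copper-brown spice tin with a white cap, 44 mm across, 70 mm high. Origin: centre of its underside.
- eggcup: Bystander: blue ceramic egg cup, 46 mm across, 50 mm high. Origin: centre of its underside.
There are look-alikes about, which are no part of the job. Leave any blue or turquoise look-alike of the stand alone. Several things have the shape of the clip; the one meant has the colours described above.

How it is judged:
By the outcome, as a careful person would: the job done as asked, in the order asked, and still so for the second after the job is handed in, while the arm keeps its last pose, push and grip.
It also fails if it takes over 58 s, if anything falls off the work surface, if the arm or the gripper's body presses on something with over 40 N, if the wrist force passes 120 N, or if a joint passes its speed limit or range.

## Working session

There is one attempt and no reset: what is moved stays moved. The work goes in short steps, Python scripts to look and compute and a tool call to move; the robot and the scene stay as the last step left them, time stands still between calls to the robot, and variables do not carry over. Pictures are saved under pics/ and viewed, at most 13 in all, crops included, and the job is handed in when it is done.

Besides the shell and the picture viewer there is one more tool, called after "Emit:" as name(argument=value, ...), one argument or row to a line, values as JSON. move_arm: Moves the arm, as the interface text tells. Its arguments: {"type":"object","properties":{"increments":{"type":"array"}},"required":["increments"]}

```bash
mkdir -p pics; cat > h.py <<'E'
import numpy as np, cv2
from rig import bot
def cam(n):
    c=bot.camera_model(n); R=cv2.Rodrigues(np.array(c["rvec"],float))[0]
    return np.array(c["intrinsics"]),R,np.array(c["tvec"],float).ravel()
def cloud(n,depth):
    K,R,t=cam(n); v,u=np.mgrid[:400,:640]
    P=np.stack([(u-K[0,2])/K[0,0]*depth,(v-K[1,2])/K[1,1]*depth,depth],-1)
    return (P-t)@R
def w(n,p):
    K,R,t=cam(n); return (np.array(p)-t)@R
def px(n,p):
    K,R,t=cam(n); q=K@(R@np.array(p)+t); return q[:2]/q[2]
def save(name,im): cv2.imwrite(f"pics/{name}.png",im[...,::-1])
E
python3 - <<'E'
from h import *
ims=[]
for n in("side","top"):
    im,d=bot.capture(n); save(n,im); ims.append(im); np.savez(f"{n}.npz",im=im,d=d)
    for l in("cradle","rest","sign","stand","clip","ramekin","mill","saltjar","tin","eggcup"):
        print(n,l,[(round(r["conf"],2),w(n,r["at"]).round(3).tolist(),) for r in bot.spot_in(l,n)[:4]])
s=bot.read_state();print(s["time_s"],s["position"],np.round(s["tcp_rot"],2).tolist(),s["opening"])
for n in("side","top"):
    print(cam(n)[1:])
E
```

```text
side cradle [(0.85, [0.583, 0.264, 0.051])]
side rest [(0.9, [0.495, -0.233, 0.007]), (0.25, [0.405, 0.144, 0.057])]
side sign [(0.74, [0.496, -0.252, 0.064])]
side stand [(0.88, [0.42, 0.005, 0.021]), (0.75, [0.569, 0.033, 0.025]), (0.58, [0.432, 0.316, 0.023])]
side clip [(0.9, [0.577, 0.039, 0.101]), (0.64, [0.578, 0.036, 0.085]), (0.5, [0.57, -0.087, 0.082]), (0.48, [0.572, 0.009, 0.126])]
side ramekin [(0.73, [0.726, 0.018, 0.021]), (0.43, [0.571, 0.007, 0.126])]
side mill [(0.63, [0.408, 0.138, 0.057]), (0.62, [0.569, 0.008, 0.122]), (0.24, [0.495, -0.256, 0.064])]
side saltjar [(0.79, [0.412, -0.119, 0.039])]
side tin [(0.57, [0.682, 0.137, 0.052])]
side eggcup [(0.83, [0.682, -0.127, 0.032])]
top cradle [(0.75, [0.582, 0.238, 0.051])]
top rest [(0.62, [0.488, -0.23, 0.005])]
top sign [(0.67, [0.492, -0.256, 0.057])]
top stand [(0.89, [0.409, 0.002, 0.018]), (0.82, [0.429, 0.303, 0.017]), (0.79, [0.564, 0.022, 0.019]), (0.72, [0.688, -0.14, 0.031])]
top clip [(0.88, [0.588, -0.084, 0.066]), (0.69, [0.574, 0.032, 0.118]), (0.67, [0.575, 0.023, 0.109]), (0.56, [0.601, -0.08, 0.077])]
top ramekin [(0.87, [0.726, 0.026, 0.013])]
top mill [(0.81, [0.405, 0.123, 0.086])]
top saltjar [(0.77, [0.41, -0.128, 0.059])]
top tin [(0.63, [0.68, 0.12, 0.072])]
top eggcup [(0.86, [0.684, -0.141, 0.031])]
1.1 [ 0.17501939 -0.59996271  0.18786286] [[0.96, 0.28, -0.0], [0.28, -0.96, 0.0], [-0.0, -0.0, -1.0]] 0.9970989063816714
(array([[-0.99975368, -0.00846754, -0.02051553],
       [ 0.00981287,  0.66046284, -0.75079461],
       [ 0.01990713, -0.75081098, -0.66021706]]), array([0.57086057, 0.04204812, 1.03593055]))
(array([[-0.01184251, -0.99975984,  0.01843952],
       [-0.99590842,  0.01014067, -0.08979752],
       [ 0.08958896, -0.0194275 , -0.99578933]]), array([0.00132002, 0.57148405, 0.83395532]))
```

View pics/side.png

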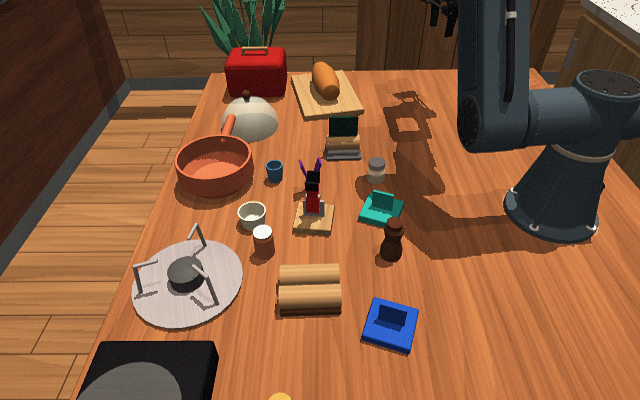

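View pics/top.png

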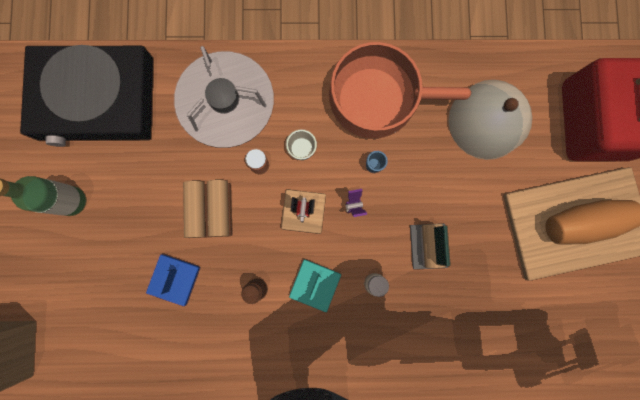

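Side view: the red clip is on the pale stand at (313,195). The purple look-alike is at (312,170), and the teal (380,208) and blue (390,325) blocks are stand look-alikes. The sign is at (343,135), and the cradle at (310,290). The red one with black pads on the pale block fits the description. I'll confirm it in a crop and measure.

```bash
python3 - <<'E'
from h import *
S=np.load("side.npz");T=np.load("top.npz")
a=cv2.resize(S["im"][100:250,265:415],(600,600),interpolation=3)
save("crop1",a)
def box(n,D,lo,hi):
    P=cloud(n,D["d"]);m=(P>lo).all(-1)&(P<hi).all(-1)&(D["d"]>0);return P[m],D["im"][m].astype(int),m
def rect(p,t):
    (c,s,ang)=cv2.minAreaRect(p[:,:2].astype(np.float32)*1000); print(t,len(p),np.round(c,1),np.round(s,1),round(ang,1),"z",np.percentile(p[:,2],[2,50,98]).round(4))
for n,D in(("side",S),("top",T)):
    P,C,_=box(n,D,(.40,-.33,.07),(.58,-.17,.16)); rect(P,n+" board")
    top=P[P[:,2]>np.percentile(P[:,2],98)-.006]; rect(top,n+" boardtop")
    P,C,_=box(n,D,(.40,-.33,.03),(.58,-.17,.065)); rect(P,n+" roll")
    P,C,_=box(n,D,(.48,.16,.035),(.68,.36,.08)); rect(P,n+" rolls")
    r=P[P[:,2]>.050]; rect(r,n+" crests")
    P,C,_=box(n,D,(.50,-.04,.014),(.64,.10,.026)); rect(P,n+" stand")
    P,C,_=box(n,D,(.50,-.03,.06),(.64,.10,.16)); rect(P,n+" clip")
    red=P[(C[:,0]>110)&(C[:,1]<60)]; 
    if len(red)>5:rect(red,n+" red")
    blk=P[(C.max(1)<70)]; rect(blk,n+" black")
    P,C,_=box(n,D,(.54,-.14,.004),(.66,-.045,.16)); rect(P,n+" purple")
E
```

```text
side board 472 [ 495.  -257.5] [78.8 16.8] 3.8 z [0.0715 0.0973 0.1195]
side boardtop 91 [ 495.9 -257.8] [77.1 16.5] 4.3 z [0.1139 0.1172 0.1207]
side roll 457 [ 494.5 -248.4] [92.5 37.1] 4.4 z [0.0311 0.0496 0.064 ]
side rolls 2335 [580.3 241. ] [120.1  91.9] 2.0 z [0.036  0.0495 0.0544]
side crests 1097 [580.5 239.9] [120.  80.] 1.6 z [0.0501 0.0523 0.0549]
side stand 773 [575.3  26.2] [94.  90.4] 83.1 z [0.0152 0.0188 0.0234]
side clip 521 [574.7  26.2] [44.7 48.4] 21.6 z [0.0612 0.1113 0.1378]
side red 13 [572.3  29.1] [31.6 19.9] 28.1 z [0.08   0.088  0.1064]
side black 288 [575.8  26.6] [43.3 48. ] 17.3 z [0.0629 0.1252 0.1383]
side purple 131 [612.5 -95.6] [ 46.9 116.8] 70.3 z [0.0425 0.0844 0.0968]
top board 469 [ 493.4 -257.9] [79.6  9.3] 2.3 z [0.0725 0.1073 0.1215]
top boardtop 179 [ 493.3 -258.5] [76.8  8.5] 1.9 z [0.1162 0.1196 0.122 ]
top roll 592 [ 493.1 -256.8] [92.3 41.2] 2.0 z [0.0341 0.053  0.0626]
top rolls 2232 [578.9 236. ] [120.4  95.3] 2.0 z [0.037  0.0504 0.0552]
top crests 1191 [579.2 235.6] [118.9  80.5] 1.6 z [0.0501 0.0524 0.0555]
top stand 1217 [573.   23.9] [89.9 89.8] 82.8 z [0.0162 0.0193 0.0226]
top clip 379 [572.4  23.9] [45.1 48.6] 82.7 z [0.0663 0.1058 0.1391]
top red 19 [570.5  30. ] [30.6 17.1] 27.6 z [0.0824 0.0909 0.0998]
top black 152 [573.8  24.7] [42.7 26.7] 84.0 z [0.1088 0.131  0.1392]
top purple 398 [612.4 -93.7] [ 56.8 117.5] 70.7 z [0.019  0.0656 0.0972]
```

View pics/crop1.png

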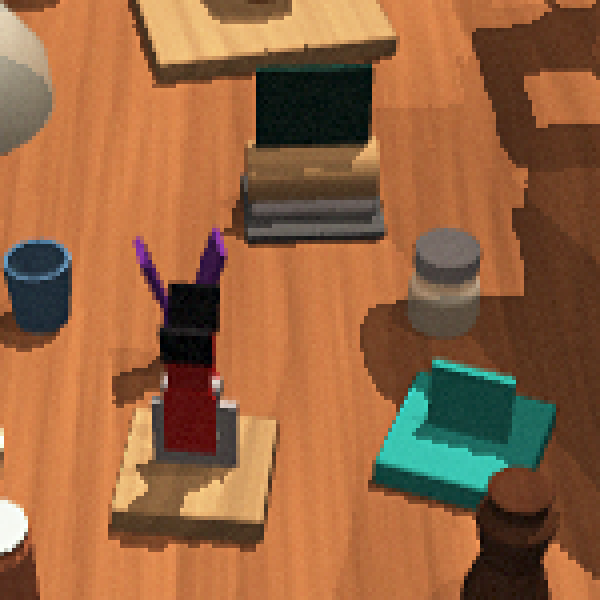

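The crop confirms it: red clip, black pads, white jaw tips, on the pale stand. The purple clip behind it and the teal and blue stands are look-alikes. Sign at (0.494,-0.258), board about 2.2°; cradle at (0.579,0.238), 1.7°; clip at (0.573,0.025), -7°. Heading for the sign.

Emit:
move_arm(
  increments=[
    {"xyz": [0,0,0],"roll": 0.1225,"grip": 100},
    {"xyz": [0,0,0],"roll": 0.1225,"grip": 100},
    {"xyz": [27.6,-27.5,0],"roll": 0,"grip": 100},
    {"xyz": [27.6,-27.5,0],"roll": 0,"grip": 100},
    {"xyz": [27.6,-27.5,0],"roll": 0,"grip": 100},
  ],
)

```text
time_s: 1.52
position: [0.2548, -0.5137, 0.1877]
tcp_rot: [[0.999, 0.037, 0.0], [0.037, -0.999, 0.0], [0.0, -0.0, -1.0]]
force: [0.2, 0.1, 0.0]
opening: 0.998
grasp_force: 0.0
```

Emit:
move_arm(
  increments=[
    {"xyz": [27.6,-27.5,0],"roll": 0,"grip": 100},
    {"xyz": [27.6,-27.5,0],"roll": 0,"grip": 100},
    {"xyz": [27.6,-27.5,0],"roll": 0,"grip": 100},
    {"xyz": [27.6,-27.5,0],"roll": 0,"grip": 100},
    {"xyz": [27.6,-27.5,0],"roll": 0,"grip": 100},
  ],
)

```text
time_s: 1.93
position: [0.3882, -0.3702, 0.1881]
tcp_rot: [[0.999, 0.038, 0.0], [0.038, -0.999, -0.0], [0.0, 0.0, -1.0]]
force: [1.2, -1.1, 1.4]
opening: 1.0
grasp_force: 0.0
```

Emit:
move_arm(
  increments=[
    {"xyz": [27.6,-27.5,0],"roll": 0,"grip": 100},
    {"xyz": [27.6,-27.5,0],"roll": 0,"grip": 100},
    {"xyz": [27.6,-27.5,0],"roll": 0,"grip": 100},
    {"xyz": [0,0,0],"roll": 0,"grip": 100},
    {"xyz": [0,0,0],"roll": 0,"grip": 100},
  ],
)

```text
time_s: 2.35
position: [0.4678, -0.2842, 0.188]
tcp_rot: [[0.999, 0.043, 0.0], [0.043, -0.999, -0.0], [0.0, 0.0, -1.0]]
force: [-0.1, 0.5, -0.6]
opening: 0.998
grasp_force: 0.0
```

Emit:
move_arm(
  increments=[
    {"xyz": [27,-25.5,0],"roll": 0,"grip": 100},
    {"xyz": [0,0,35],"roll": 0,"grip": 100},
    {"xyz": [0,0,35],"roll": 0,"grip": 100},
    {"xyz": [0,0,27],"roll": 0,"grip": 100},
    {"xyz": [0,0,0],"roll": 0,"grip": 100},
  ],
)

```text
time_s: 2.77
position: [0.4883, -0.2579, 0.086]
tcp_rot: [[0.999, 0.037, -0.009], [0.037, -0.999, 0.007], [-0.009, -0.007, -1.0]]
force: [-0.7, 0.1, 0.6]
opening: 0.998
grasp_force: 0.0
```

```bash
python3 - <<'E'
from h import *
s=bot.read_state();print(s["position"],s["tcp_rot"][:,0])
im,d=bot.capture("side")
a=cv2.resize(im[60:210,265:445],(720,600),interpolation=3); save("grasp1",a)
E
```

```text
[ 0.48831423 -0.25788863  0.08597445] [ 0.99926539  0.03728343 -0.00886713]
```

View pics/grasp1.png

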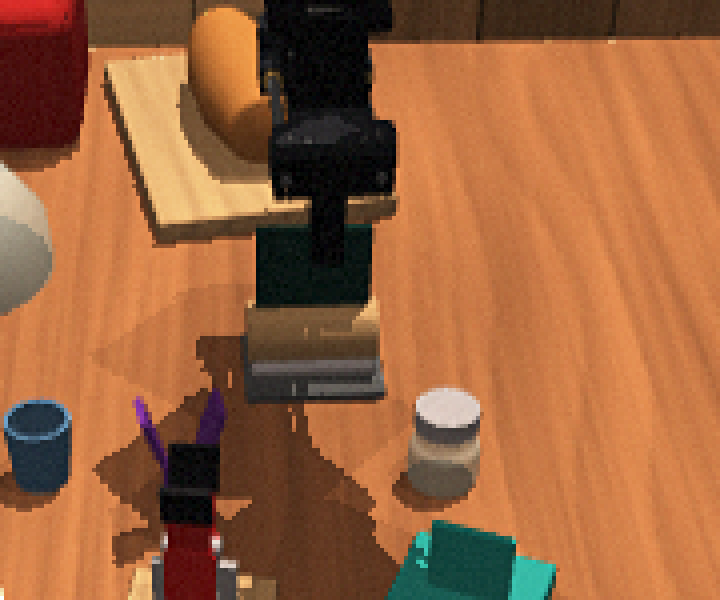

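The finger is over the board face at crop (328,250) and the board spans 257–372, so the grip is a few mm off-centre towards -x. The arm is still settling.

Emit:
move_arm(
  increments=[
    {"xyz": [0,0,0],"roll": 0,"grip": 100},
    {"xyz": [0,0,0],"roll": 0,"grip": 100},
    {"xyz": [0,0,0],"roll": 0,"grip": 100},
  ],
)

```text
time_s: 3.07
position: [0.4938, -0.261, 0.0929]
tcp_rot: [[0.999, 0.038, 0.003], [0.038, -0.999, -0.003], [0.003, 0.003, -1.0]]
force: [0.9, -0.0, 0.2]
opening: 1.003
grasp_force: 0.0
```

Emit:
move_arm(
  increments=[
    {"xyz": [0,-1.5,0],"roll": 0,"grip": 30},
    {"xyz": [0,0,0],"roll": 0,"grip": 0},
    {"xyz": [0,0,0],"roll": 0,"grip": 0},
    {"xyz": [0,0,0],"roll": 0,"grip": 0},
    {"xyz": [0,0,0],"roll": 0,"grip": 0},
  ],
)

```text
time_s: 3.48
position: [0.4927, -0.2579, 0.0911]
tcp_rot: [[0.999, 0.039, 0.0], [0.039, -0.999, -0.0], [0.0, 0.0, -1.0]]
force: [-0.4, -0.3, -1.1]
opening: 0.71
grasp_force: 0.0
```

Emit:
move_arm(
  increments=[
    {"xyz": [0,0,0],"roll": 0,"grip": 0},
    {"xyz": [0,0,0],"roll": 0,"grip": 0},
    {"xyz": [0,0,0],"roll": 0,"grip": 0},
    {"xyz": [0,0,0],"roll": 0,"grip": 0},
    {"xyz": [0,0,0],"roll": 0,"grip": 0},
  ],
)

```text
time_s: 3.9
position: [0.4926, -0.2579, 0.0908]
tcp_rot: [[0.999, 0.039, -0.0], [0.039, -0.999, 0.0], [-0.0, -0.0, -1.0]]
force: [-0.0, -0.3, -0.7]
opening: 0.324
grasp_force: 0.0
```

Emit:
move_arm(
  increments=[
    {"xyz": [0,0,0],"roll": 0,"grip": 0},
    {"xyz": [0,0,0],"roll": 0,"grip": 0},
    {"xyz": [0,0,0],"roll": 0,"grip": 0},
    {"xyz": [0,0,0],"roll": 0,"grip": 0},
    {"xyz": [0,0,0],"roll": 0,"grip": 0},
  ],
)

```text
time_s: 4.32
position: [0.4926, -0.2579, 0.0909]
tcp_rot: [[0.999, 0.039, 0.0], [0.039, -0.999, -0.0], [0.0, 0.0, -1.0]]
force: [0.0, -1.1, -0.1]
opening: 0.016
grasp_force: 0.0
```

Emit:
move_arm(
  increments=[
    {"xyz": [0,0,-5],"roll": 0,"grip": 0},
    {"xyz": [0,0,-15],"roll": 0,"grip": 0},
    {"xyz": [0,0,-30],"roll": 0,"grip": 0},
    {"xyz": [0,0,-35],"roll": 0,"grip": 0},
    {"xyz": [0,0,-35],"roll": 0,"grip": 0},
  ],
)

```text
time_s: 4.73
position: [0.492, -0.2574, 0.2119]
tcp_rot: [[0.999, 0.039, -0.001], [0.039, -0.999, 0.001], [-0.001, -0.001, -1.0]]
force: [0.3, -0.7, 0.3]
opening: 0.002
grasp_force: 0.0
```

```bash
python3 - <<'E'
from h import *
s=bot.read_state();print(s["position"],s["opening"],s["grasp_force"])
ims=[]
for n,(a,b,c,e) in (("side",(40,190,265,415)),("top",(170,320,350,500))):
    im,d=bot.capture(n); ims.append(cv2.resize(im[a:b,c:e],(400,400),interpolation=3))
    P=cloud(n,d);m=(P>(.40,-.33,.02)).all(-1)&(P<(.58,-.17,.13)).all(-1)&(d>0)
    Q=P[m]; print(n,Q.min(0),Q.max(0),m.sum())
save("miss",np.hstack(ims))
E
```

```text
[ 0.49201029 -0.25743     0.21194448] 0.0016027430860610428 0.0
side [ 0.44869542 -0.26820721  0.02008251] [ 0.53979286 -0.2290022   0.12136002] 1032
top [ 0.44709458 -0.26195534  0.02103945] [ 0.53900363 -0.23453693  0.07914829] 639
```

View pics/miss.png

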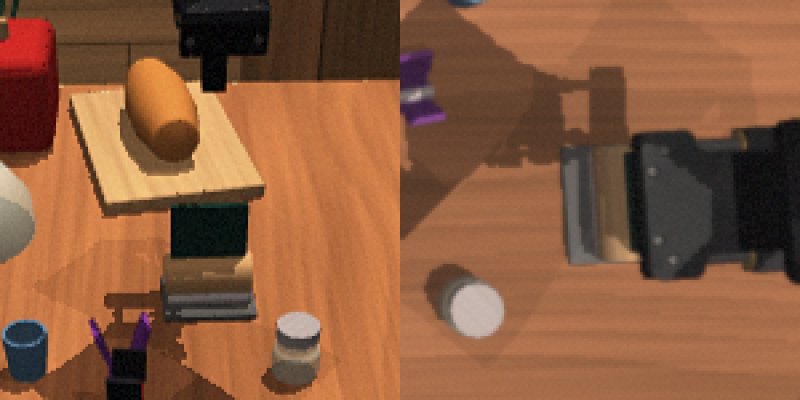

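```bash
python3 - <<'E'
from h import *
print("front tip then",px("side",(.4883,-.2579+.045,.086)),"back",px("side",(.4883,-.2579-.045,.086)))
p=np.array(bot.read_state()["position"]);print("tcp now",px("side",p),px("top",p), "board top",px("side",(.494,-.258,.121)),px("top",(.494,-.258,.121)))
for n in("side","top"):
    im,d=bot.capture(n);P=cloud(n,d);m=(P>(.40,-.4,.15)).all(-1)&(P<(.62,-.15,.5)).all(-1)&(d>0)
    Q=P[m];C=im[m]
    for z in np.arange(.2,.4,.02):
        q=Q[abs(Q[:,2]-z)<.01]
        if len(q)>5: print(n,round(z,2),len(q),q.min(0).round(3),q.max(0).round(3))
E
```

```text
front tip then [346.10258187 135.71340468] back [344.66828983 118.19394293]
tcp now [343.50816636  82.6079672 ] [467.96620681 243.42992184] board top [343.60341861 115.73027965] [446.63733128 245.03359461]
side 0.26 63 [ 0.489 -0.256  0.25 ] [ 0.509 -0.247  0.27 ]
side 0.28 62 [ 0.487 -0.269  0.27 ] [ 0.509 -0.242  0.288]
side 0.32 144 [ 0.458 -0.338  0.32 ] [ 0.538 -0.169  0.33 ]
side 0.34 391 [ 0.458 -0.342  0.33 ] [ 0.538 -0.162  0.35 ]
side 0.36 554 [ 0.457 -0.353  0.35 ] [ 0.538 -0.161  0.37 ]
side 0.38 217 [ 0.471 -0.271  0.37 ] [ 0.523 -0.204  0.39 ]
top 0.32 61 [ 0.455 -0.228  0.317] [ 0.53  -0.171  0.329]
top 0.34 391 [ 0.454 -0.241  0.33 ] [ 0.531 -0.165  0.35 ]
top 0.36 1871 [ 0.454 -0.228  0.35 ] [ 0.528 -0.162  0.37 ]
top 0.38 246 [ 0.469 -0.225  0.37 ] [ 0.517 -0.207  0.39 ]
```

```bash
python3 - <<'E'
from h import *
s=bot.read_state();print(s["time_s"],s["position"],s["joint_positions"],np.round(s["tcp_rot"],3).tolist())
im,d=bot.capture("side");P=cloud("side",d);m=(P>(.40,-.4,.13)).all(-1)&(P<(.62,-.15,.5)).all(-1)&(d>0)
v,u=np.nonzero(m)
for r in range(v.min()-1,v.max()+1,1):
    k=v==r
    if k.sum()==0:print(r,0);continue
    q=P[m][k]; print(r,u[k].min(),u[k].max(),k.sum(),q.mean(0).round(3),im[m][k].mean(0).round())  if r>v.max()-28 else 0
E
```

```text
4.9333 [ 0.49303868 -0.25824037  0.21224624] [-3.91472776e+01  2.32170294e+01  9.05298621e+01 -1.63498306e-03
  6.60832150e+01  4.86274880e+01] [[0.999, 0.039, 0.002], [0.039, -0.999, -0.002], [0.002, 0.002, -1.0]]
-1 0
47 330 365 36 [ 0.495 -0.167  0.35 ] [16. 16. 16.]
48 330 365 36 [ 0.494 -0.167  0.347] [12. 12. 12.]
49 331 365 35 [ 0.493 -0.167  0.345] [6. 7. 7.]
50 331 365 34 [ 0.493 -0.167  0.343] [9. 9. 8.]
51 332 365 33 [ 0.491 -0.165  0.341] [7. 8. 7.]
52 332 364 32 [ 0.493 -0.169  0.337] [8. 8. 8.]
53 332 364 33 [ 0.493 -0.171  0.334] [7. 7. 6.]
54 332 364 33 [ 0.493 -0.171  0.332] [12. 11. 11.]
55 332 364 33 [ 0.493 -0.171  0.33 ] [13. 13. 13.]
56 332 364 33 [ 0.492 -0.171  0.327] [10. 11. 10.]
57 332 364 33 [ 0.492 -0.172  0.325] [9. 9. 9.]
58 332 364 33 [ 0.492 -0.171  0.322] [7. 7. 7.]
59 332 364 33 [ 0.492 -0.171  0.32 ] [6. 6. 6.]
60 332 364 33 [ 0.492 -0.171  0.318] [17. 13. 11.]
61 333 349 17 [ 0.506 -0.2    0.303] [25. 20. 15.]
62 340 349 10 [ 0.496 -0.248  0.279] [8. 7. 9.]
63 340 349 10 [ 0.496 -0.248  0.276] [10. 10. 10.]
64 340 349 10 [ 0.496 -0.249  0.273] [9. 9. 8.]
65 340 349 10 [ 0.496 -0.249  0.271] [8. 7. 7.]
66 340 349 10 [ 0.495 -0.25   0.267] [8. 7. 8.]
67 340 348 9 [ 0.497 -0.251  0.264] [5. 5. 6.]
68 340 349 10 [ 0.495 -0.252  0.261] [10.  8.  8.]
69 340 349 10 [ 0.495 -0.251  0.259] [7. 6. 7.]
70 340 349 10 [ 0.495 -0.251  0.257] [9. 8. 9.]
71 340 348 9 [ 0.496 -0.25   0.254] [8. 8. 8.]
72 340 348 9 [ 0.496 -0.249  0.252] [17. 12. 10.]
73 340 348 9 [ 0.496 -0.251  0.249] [27. 19. 14.]
74 340 348 9 [ 0.496 -0.25   0.246] [117.  77.  46.]
```

```bash
python3 - <<'E'
from h import *
S=np.load("side.npz");P=cloud("side",S["d"]);print("start tcp px",px("side",(.175,-.6,.188)))
m=(P>(.0,-.75,.13)).all(-1)&(P<(.35,-.45,.5)).all(-1)&(S["d"]>0)
v,u=np.nonzero(m)
for r in range(max(v.max()-30,0),v.max()+1,2):
    k=v==r
    if k.any(): q=P[m][k];print(r,u[k].min(),u[k].max(),q.min(0).round(3),q.max(0).round(3))
# now: tilt of body front face/ side
im,d=bot.capture("side");P=cloud("side",d)
m=(P>(.44,-.21,.315)).all(-1)&(P<(.56,-.15,.39)).all(-1)&(d>0)
Q=P[m]; f=Q[Q[:,1]>-.176]
print(len(f)); A=np.c_[f[:,0],f[:,2],np.ones(len(f))]; print("y=a x+b z+c",np.linalg.lstsq(A,f[:,1],rcond=None)[0])
im,d=bot.capture("top");P=cloud("top",d);print("tcp px top",px("top",(.493,-.258,.247)))
m=(P>(.44,-.23,.33)).all(-1)&(P<(.56,-.16,.39)).all(-1)&(d>0);f=P[m]
f=f[abs(f[:,2]-np.median(f[:,2]))<.006]
A=np.c_[f[:,:2],np.ones(len(f))];print(len(f),np.linalg.lstsq(A,f[:,2],rcond=None)[0],f.min(0),f.max(0))
E
```

```text
start tcp px [439.0959299   40.65861138]
7 431 457 [ 0.168 -0.655  0.275] [ 0.204 -0.498  0.324]
9 431 457 [ 0.166 -0.655  0.268] [ 0.206 -0.5    0.318]
11 431 457 [ 0.162 -0.648  0.265] [ 0.204 -0.503  0.312]
13 431 457 [ 0.162 -0.651  0.258] [ 0.202 -0.505  0.306]
15 431 457 [ 0.16  -0.645  0.253] [ 0.203 -0.505  0.3  ]
17 431 457 [ 0.158 -0.646  0.247] [ 0.202 -0.504  0.295]
19 431 456 [ 0.149 -0.641  0.242] [ 0.202 -0.538  0.277]
21 430 455 [ 0.153 -0.644  0.235] [ 0.203 -0.536  0.272]
23 430 454 [ 0.153 -0.646  0.228] [ 0.201 -0.542  0.264]
25 430 454 [ 0.153 -0.645  0.222] [ 0.202 -0.541  0.259]
27 446 453 [ 0.154 -0.555  0.248] [ 0.174 -0.541  0.253]
29 446 452 [ 0.155 -0.551  0.243] [ 0.174 -0.543  0.246]
31 445 452 [ 0.154 -0.555  0.235] [ 0.175 -0.544  0.24 ]
33 445 452 [ 0.156 -0.552  0.23 ] [ 0.175 -0.543  0.234]
35 445 451 [ 0.155 -0.554  0.224] [ 0.173 -0.545  0.227]
37 445 445 [ 0.174 -0.545  0.221] [ 0.174 -0.545  0.221]
637
y=a x+b z+c [ 0.01824105  0.16606843 -0.23297351]
tcp px top [473.74684664 245.36928575]
1753 [-0.00139089 -0.02854799  0.35224377] [ 0.45236839 -0.2284652   0.35086007] [ 0.5268054  -0.16121016  0.36277807]
```

The fingertips show at z≈0.247 while the reported TCP says 0.212, and the start picture shows the same (0.222 against 0.188). So the reported z is a constant 35 mm too low, and the gripper closed just above the board. The sign hasn't moved. I'll allow for the offset: a reported z of 0.053 means a real tip height of 0.088.

Emit:
move_arm(
  increments=[
    {"xyz": [0,0,0],"roll": 0,"grip": 60},
    {"xyz": [0,0,0],"roll": 0,"grip": 60},
    {"xyz": [0,0,0],"roll": 0,"grip": 60},
    {"xyz": [0,0,0],"roll": 0,"grip": 60},
    {"xyz": [0,0,0],"roll": 0,"grip": 60},
  ],
)

```text
time_s: 5.5
position: [0.4925, -0.2578, 0.2105]
tcp_rot: [[0.999, 0.039, -0.001], [0.039, -0.999, 0.0], [-0.001, -0.0, -1.0]]
force: [0.8, 0.2, 0.6]
opening: 0.298
grasp_force: 0.0
```

Emit:
move_arm(
  increments=[
    {"xyz": [0,0,20],"roll": 0,"grip": 60},
    {"xyz": [0,0,20],"roll": 0,"grip": 60},
    {"xyz": [0,0,20],"roll": 0,"grip": 60},
    {"xyz": [0,0,15],"roll": 0,"grip": 60},
    {"xyz": [0,0,5],"roll": 0,"grip": 60},
  ],
)

```text
time_s: 5.92
position: [0.4912, -0.2568, 0.1285]
tcp_rot: [[0.999, 0.039, -0.004], [0.039, -0.999, 0.003], [-0.004, -0.003, -1.0]]
force: [0.1, 0.9, 0.7]
opening: 0.585
grasp_force: 0.0
```

Emit:
move_arm(
  increments=[
    {"xyz": [0,0,20],"roll": 0,"grip": 60},
    {"xyz": [0,0,20],"roll": 0,"grip": 60},
    {"xyz": [0,0,20],"roll": 0,"grip": 60},
    {"xyz": [0,0,13],"roll": 0,"grip": 60},
    {"xyz": [0,0,6],"roll": 0,"grip": 60},
  ],
)

```text
time_s: 6.33
position: [0.4921, -0.2575, 0.0505]
tcp_rot: [[0.999, 0.039, -0.002], [0.039, -0.999, 0.001], [-0.002, -0.001, -1.0]]
force: [-0.1, -1.3, -0.0]
opening: 0.597
grasp_force: 0.0
```

Emit:
move_arm(
  increments=[
    {"xyz": [0,0,0],"roll": 0,"grip": 60},
    {"xyz": [0,0,0],"roll": 0,"grip": 60},
  ],
)

```text
time_s: 6.5
position: [0.4931, -0.2583, 0.0523]
tcp_rot: [[0.999, 0.039, 0.001], [0.039, -0.999, -0.0], [0.001, 0.001, -1.0]]
force: [0.2, 0.5, 0.6]
opening: 0.605
grasp_force: 0.0
```

```bash
python3 - <<'E'
from h import *
im,d=bot.capture("side")
a=cv2.resize(im[60:180,290:410],(480,480),interpolation=3); save("grasp2",a)
P=cloud("side",d);m=(P>(.42,-.33,.07)).all(-1)&(P<(.57,-.18,.14)).all(-1)&(d>0)
q=P[m]
for y0,y1 in((-.24,-.18),(-.33,-.24)):
    k=q[(q[:,1]>y0)&(q[:,1]<y1)]
    print(len(k),np.percentile(k,[1,50,99],axis=0).round(3).tolist())
E
```

```text
103 [[0.483, -0.227, 0.087], [0.494, -0.222, 0.107], [0.505, -0.216, 0.127]]
240 [[0.456, -0.259, 0.07], [0.509, -0.254, 0.088], [0.534, -0.25, 0.118]]
```

View pics/grasp2.png

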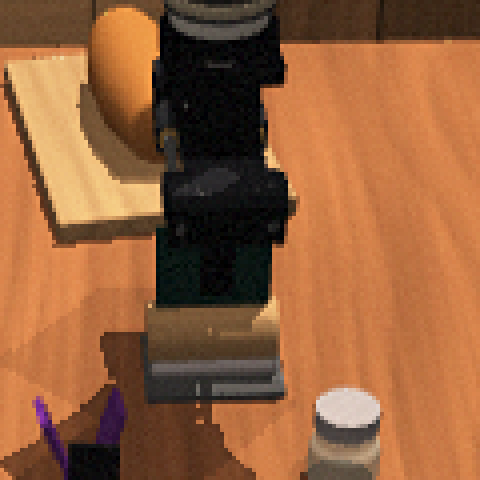

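The finger is now well down over the board's face at crop (217,265), centred, with the tip at z≈0.087. Closing.

Emit:
move_arm(
  increments=[
    {"xyz": [0,0,0],"roll": 0,"grip": 0},
    {"xyz": [0,0,0],"roll": 0,"grip": 0},
    {"xyz": [0,0,0],"roll": 0,"grip": 0},
    {"xyz": [0,0,0],"roll": 0,"grip": 0},
    {"xyz": [0,0,0],"roll": 0,"grip": 0},
  ],
)

```text
time_s: 6.97
position: [0.4927, -0.258, 0.0522]
tcp_rot: [[0.999, 0.039, 0.0], [0.039, -0.999, -0.0], [0.0, 0.0, -1.0]]
force: [0.6, -0.1, 0.4]
opening: 0.306
grasp_force: 0.0
```

Emit:
move_arm(
  increments=[
    {"xyz": [0,0,0],"roll": 0,"grip": 0},
    {"xyz": [0,0,0],"roll": 0,"grip": 0},
    {"xyz": [0,0,0],"roll": 0,"grip": 0},
    {"xyz": [0,0,0],"roll": 0,"grip": 0},
    {"xyz": [0,0,0],"roll": 0,"grip": 0},
  ],
)

```text
time_s: 7.38
position: [0.4926, -0.2582, 0.0519]
tcp_rot: [[0.999, 0.039, 0.0], [0.039, -0.999, -0.0], [0.0, 0.0, -1.0]]
force: [-0.4, -0.8, -1.0]
opening: 0.09
grasp_force: 30.0
```

Emit:
move_arm(
  increments=[
    {"xyz": [0,0,-10],"roll": 0,"grip": 0},
    {"xyz": [0,0,-20],"roll": 0,"grip": 0},
    {"xyz": [0,0,-30],"roll": 0,"grip": 0},
    {"xyz": [0,0,-30],"roll": 0,"grip": 0},
    {"xyz": [0,0,-30],"roll": 0,"grip": 0},
  ],
)

```text
time_s: 7.8
position: [0.4917, -0.2569, 0.1729]
tcp_rot: [[0.999, 0.039, -0.002], [0.039, -0.999, 0.002], [-0.002, -0.002, -1.0]]
force: [0.4, -1.0, -2.1]
opening: 0.088
grasp_force: 30.0
```

Emit:
move_arm(
  increments=[
    {"xyz": [0,0,-30],"roll": 0,"grip": 0},
    {"xyz": [7,-15,0],"roll": 0,"grip": 0},
    {"xyz": [7,-30,0],"roll": 0,"grip": 0},
    {"xyz": [7,-35,0],"roll": 0,"grip": 0},
    {"xyz": [7,-35,0],"roll": 0,"grip": 0},
  ],
)

```text
time_s: 8.22
position: [0.5154, -0.1405, 0.2021]
tcp_rot: [[0.999, 0.037, -0.001], [0.037, -0.999, 0.001], [-0.001, -0.001, -1.0]]
force: [0.7, 1.4, -2.5]
opening: 0.089
grasp_force: 30.0
```

Emit:
move_arm(
  increments=[
    {"xyz": [7,-35,0],"roll": 0,"grip": 0},
    {"xyz": [7,-35,0],"roll": 0,"grip": 0},
    {"xyz": [7,-35,0],"roll": 0,"grip": 0},
    {"xyz": [7,-35,0],"roll": 0,"grip": 0},
    {"xyz": [7,-35,0],"roll": 0,"grip": 0},
  ],
)

```text
time_s: 8.63
position: [0.5433, 0.0364, 0.2019]
tcp_rot: [[0.999, 0.039, -0.001], [0.039, -0.999, 0.001], [-0.001, -0.001, -1.0]]
force: [1.0, -0.2, -2.8]
opening: 0.089
grasp_force: 30.0
```

Emit:
move_arm(
  increments=[
    {"xyz": [7,-35,0],"roll": 0,"grip": 0},
    {"xyz": [7,-35,0],"roll": 0,"grip": 0},
    {"xyz": [7,-35,0],"roll": 0,"grip": 0},
    {"xyz": [7,-35,0],"roll": 0,"grip": 0},
    {"xyz": [7,-20,0],"roll": 0,"grip": 0},
  ],
)

```text
time_s: 9.05
position: [0.5716, 0.1997, 0.2018]
tcp_rot: [[0.999, 0.041, -0.002], [0.041, -0.999, 0.002], [-0.002, -0.002, -1.0]]
force: [0.1, 0.5, -2.6]
opening: 0.088
grasp_force: 30.0
```

Emit:
move_arm(
  increments=[
    {"xyz": [4,-22,0],"roll": 0,"grip": 0},
    {"xyz": [3.5,-15.5,10],"roll": 0,"grip": 0},
    {"xyz": [0,0,30],"roll": 0,"grip": 0},
    {"xyz": [0,0,30],"roll": 0,"grip": 0},
    {"xyz": [0,0,20],"roll": 0,"grip": 0},
  ],
)

```text
time_s: 9.47
position: [0.5764, 0.2332, 0.1086]
tcp_rot: [[0.999, 0.039, -0.005], [0.039, -0.999, -0.001], [-0.005, 0.001, -1.0]]
force: [0.2, 0.1, -3.1]
opening: 0.091
grasp_force: 30.0
```

Emit:
move_arm(
  increments=[
    {"xyz": [0,0,0],"roll": 0,"grip": 0},
    {"xyz": [0,0,0],"roll": 0,"grip": 0},
    {"xyz": [0,0,0],"roll": 0,"grip": 0},
  ],
)

```text
time_s: 9.72
position: [0.58, 0.2333, 0.1127]
tcp_rot: [[0.999, 0.038, 0.002], [0.038, -0.999, 0.0], [0.002, -0.0, -1.0]]
force: [1.3, -0.0, -2.1]
opening: 0.09
grasp_force: 30.0
```

```bash
python3 - <<'E'
from h import *
print(bot.read_state()["position"])
def rect(p,t):
    if len(p)<8: print(t,len(p));return
    (c,s,ang)=cv2.minAreaRect(p[:,:2].astype(np.float32)*1000); print(t,len(p),np.round(c,1),np.round(s,1),round(ang,1),"z",np.percentile(p[:,2],[2,50,98]).round(4))
for n in("side","top"):
    im,d=bot.capture(n); P=cloud(n,d); C=im.astype(int)
    if n=="side": save("sad1",cv2.resize(im[190:340,235:385],(500,500),interpolation=3))
    tr=bot.trace("sign",n); mk=tr[0]["mask"] if tr else np.ones((400,640),bool)
    m=(P>(.5,.16,.066)).all(-1)&(P<(.66,.32,.18)).all(-1)&(d>0)
    wood=m&(C[...,0]>C[...,2]+30)&(C[...,0]>70)&(P[...,2]<.118)
    rect(P[wood],n+" signroll")
    grn=m&(C[...,1]>C[...,0]+6)&(P[...,2]>.1); rect(P[grn],n+" green")
    m=(P>(.5,.16,.035)).all(-1)&(P<(.66,.32,.058)).all(-1)&(d>0); rect(P[m],n+" rolls")
E
```

```text
[0.58003036 0.23327847 0.11272657]
side signroll 853 [582.3 238.9] [92.1 37.2] 3.2 z [0.0872 0.1089 0.1177]
side green 0
side rolls 1818 [580.3 240.9] [120.4  91.4] 2.4 z [0.0357 0.0481 0.0544]
top signroll 369 [580.7 231.7] [90.9 42.8] 1.5 z [0.0935 0.1119 0.1176]
top green 19 [546.3 228.1] [6.4 1.7] 0.8 z [0.1328 0.1527 0.1792]
top rolls 609 [576.8 234.7] [116.1  93.2] 1.9 z [0.0375 0.0505 0.0553]
```

View pics/sad1.png

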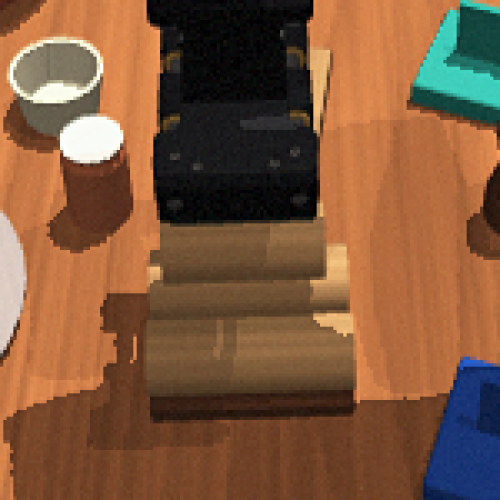

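The sign roll is over the cradle, about 2 mm too far in +x and 4 mm short in y. I'll correct that and lower it.

Emit:
move_arm(
  increments=[
    {"xyz": [-1.8,-4.4,0],"roll": 0.005,"grip": 0},
    {"xyz": [0,0,10],"roll": 0,"grip": 0},
    {"xyz": [0,0,10],"roll": 0,"grip": 0},
    {"xyz": [0,0,5],"roll": 0,"grip": 0},
    {"xyz": [0,0,0],"roll": 0,"grip": 0},
  ],
)

```text
time_s: 10.33
position: [0.5752, 0.2372, 0.0845]
tcp_rot: [[0.999, 0.034, -0.005], [0.034, -0.999, -0.001], [-0.005, 0.001, -1.0]]
force: [0.6, -0.0, -2.8]
opening: 0.091
grasp_force: 30.0
```

Emit:
move_arm(
  increments=[
    {"xyz": [0,0,1.5],"roll": 0,"grip": 0},
    {"xyz": [0,0,1],"roll": 0,"grip": 0},
    {"xyz": [0,0,0],"roll": 0,"grip": 0},
  ],
)

```text
time_s: 10.58
position: [0.5773, 0.2376, 0.0842]
tcp_rot: [[0.999, 0.034, 0.0], [0.034, -0.999, -0.0], [0.0, 0.0, -1.0]]
force: [-0.2, -0.2, -3.1]
opening: 0.09
grasp_force: 30.0
```

Emit:
move_arm(
  increments=[
    {"xyz": [0,0,1],"roll": 0,"grip": 0},
    {"xyz": [0,0,0],"roll": 0,"grip": 0},
    {"xyz": [0,0,0],"roll": 0,"grip": 0},
  ],
)

```text
time_s: 10.83
position: [0.5773, 0.2377, 0.0836]
tcp_rot: [[0.999, 0.034, 0.0], [0.034, -0.999, 0.0], [0.0, -0.0, -1.0]]
force: [0.7, 0.3, -2.5]
opening: 0.093
grasp_force: 30.0
```

Emit:
move_arm(
  increments=[
    {"xyz": [0,0,1],"roll": 0,"grip": 0},
    {"xyz": [0,0,0],"roll": 0,"grip": 0},
    {"xyz": [0,0,0],"roll": 0,"grip": 0},
  ],
)

```text
time_s: 11.08
position: [0.5776, 0.2375, 0.0833]
tcp_rot: [[0.999, 0.034, 0.001], [0.034, -0.999, -0.0], [0.001, 0.0, -1.0]]
force: [-1.1, -1.4, 4.0]
opening: 0.088
grasp_force: 30.0
```

Emit:
move_arm(
  increments=[
    {"xyz": [0,0,1],"roll": 0,"grip": 0},
    {"xyz": [0,0,0],"roll": 0,"grip": 0},
    {"xyz": [0,0,0],"roll": 0,"grip": 0},
  ],
)

```text
time_s: 11.33
position: [0.5777, 0.2374, 0.0831]
tcp_rot: [[0.999, 0.034, 0.002], [0.034, -0.999, -0.0], [0.002, 0.0, -1.0]]
force: [-1.9, -2.6, 8.7]
opening: 0.088
grasp_force: 30.0
```

Seated: the contact shows at the expected height. I'll ease off and release.

Emit:
move_arm(
  increments=[
    {"xyz": [0,0.5,-1.5],"roll": 0,"grip": 0},
    {"xyz": [0,0,0],"roll": 0,"grip": 9},
    {"xyz": [0,0,0],"roll": 0,"grip": 20},
    {"xyz": [0,0,0],"roll": 0,"grip": 60},
    {"xyz": [0,0,0],"roll": 0,"grip": 100},
  ],
)

```text
time_s: 11.75
position: [0.5772, 0.2373, 0.0826]
tcp_rot: [[0.999, 0.034, 0.0], [0.034, -0.999, 0.0], [0.0, -0.0, -1.0]]
force: [-0.1, 0.6, 0.7]
opening: 0.236
grasp_force: 0.0
```

Emit:
move_arm(
  increments=[
    {"xyz": [0,0,0],"roll": 0,"grip": 100},
    {"xyz": [0,0,0],"roll": 0,"grip": 100},
    {"xyz": [0,0,-5],"roll": 0,"grip": 100},
    {"xyz": [0,0,-15],"roll": 0,"grip": 100},
    {"xyz": [0,0,-30],"roll": 0,"grip": 100},
  ],
)

```text
time_s: 12.17
position: [0.5742, 0.2364, 0.1301]
tcp_rot: [[0.999, 0.034, -0.008], [0.034, -0.999, -0.002], [-0.008, 0.001, -1.0]]
force: [-0.3, -0.5, 0.8]
opening: 0.61
grasp_force: 0.0
```

Emit:
move_arm(
  increments=[
    {"xyz": [0,0,-30],"roll": 0,"grip": 100},
    {"xyz": [0,0,-30],"roll": 0,"grip": 100},
    {"xyz": [0,30,0],"roll": 0.1,"grip": 100},
    {"xyz": [0,35,0],"roll": 0.06,"grip": 100},
    {"xyz": [0,35,0],"roll": 0,"grip": 100},
  ],
)

```text
time_s: 12.58
position: [0.5723, 0.1371, 0.1943]
tcp_rot: [[0.992, -0.126, 0.003], [-0.126, -0.992, -0.0], [0.003, -0.0, -1.0]]
force: [0.9, -0.1, -1.2]
opening: 0.96
grasp_force: 0.0
```

Emit:
move_arm(
  increments=[
    {"xyz": [0,30,0],"roll": 0,"grip": 100},
    {"xyz": [0,0,0],"roll": 0,"grip": 100},
    {"xyz": [0,0,0],"roll": 0,"grip": 100},
  ],
)

```text
time_s: 12.83
position: [0.5678, 0.1064, 0.1933]
tcp_rot: [[0.992, -0.129, 0.0], [-0.129, -0.992, 0.0], [0.0, -0.0, -1.0]]
force: [-0.0, 0.2, 0.1]
opening: 0.997
grasp_force: 0.0
```

```bash
python3 - <<'E'
from h import *
s=bot.read_state();print(s["time_s"],s["position"],np.round(s["tcp_rot"],3).tolist(),s["opening"])
def rect(p,t):
    if len(p)<8: print(t,len(p));return
    (c,s,ang)=cv2.minAreaRect(p[:,:2].astype(np.float32)*1000); print(t,len(p),np.round(c,1),np.round(s,1),round(ang,1),"z",np.percentile(p[:,2],[2,50,98]).round(4))
ims=[]
for n,(a,b) in(("side",(180,240)),("top",(130,140))):
    im,d=bot.capture(n); P=cloud(n,d); np.savez(n+"2.npz",im=im,d=d)
    ims.append(cv2.resize(im[a:a+140,b:b+140],(400,400),interpolation=3))
    def B(lo,hi): 
        m=(P>lo).all(-1)&(P<hi).all(-1)&(d>0); return P[m]
    rect(B((.5,.17,.1),(.66,.31,.16)),n+" board")
    t=B((.5,.17,.144),(.66,.31,.16)); rect(t,n+" boardtop")
    rect(B((.5,.17,.065),(.66,.31,.088)),n+" signroll")
    rect(B((.5,.16,.035),(.66,.32,.058)),n+" rolls")
save("sad2",np.hstack(ims))
E
```

```text
12.8333 [0.56776166 0.1063859  0.19334119] [[0.992, -0.129, 0.0], [-0.129, -0.992, 0.0], [0.0, -0.0, -1.0]] 0.9967857912885816
side board 924 [579.5 238.3] [80.  10.9] 2.0 z [0.1012 0.1303 0.1516]
side boardtop 247 [579.6 237.7] [79.9  9.7] 2.0 z [0.1443 0.1496 0.1521]
side signroll 710 [579.8 242.7] [92.5 38.4] 4.2 z [0.0659 0.0809 0.0877]
side rolls 1423 [580.4 241.5] [120.3  90.6] 2.2 z [0.0358 0.0497 0.0546]
top board 99 [545.8 234.7] [ 7.7 15.7] 88.4 z [0.1006 0.1358 0.1527]
top boardtop 41 [546.1 234.7] [ 7.3 14.8] 85.5 z [0.1453 0.1501 0.1532]
top signroll 156 [545.8 235.1] [27.5 43.9] 2.0 z [0.0662 0.0822 0.0874]
top rolls 532 [539.3 233.3] [93.2 44.9] 89.0 z [0.0376 0.0506 0.0553]
```

View pics/sad2.png

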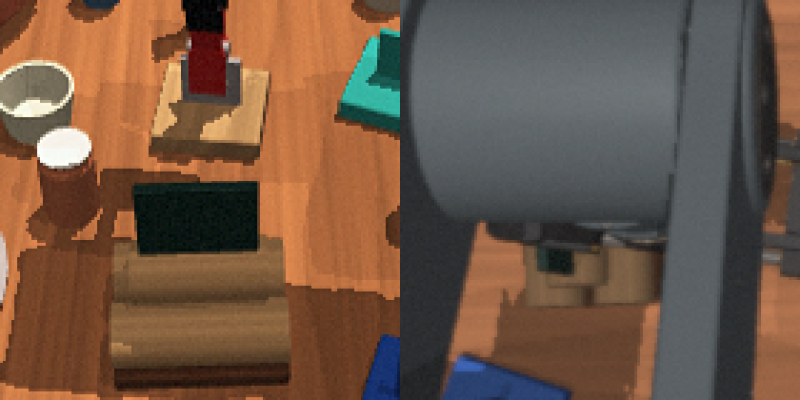

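The sign is saddled: its centre is at x 0.5796 against the cradle's 0.580, the board is upright and its top is at 0.1515. Now the clip.

Emit:
move_arm(
  increments=[
    {"xyz": [5.6,26.5,0],"roll": 0,"grip": 100},
    {"xyz": [5.6,26.5,0],"roll": 0,"grip": 100},
    {"xyz": [5.5,26.4,0],"roll": 0,"grip": 100},
    {"xyz": [0,0,0],"roll": 0,"grip": 100},
    {"xyz": [0,0,0],"roll": 0,"grip": 100},
  ],
)

```text
time_s: 13.35
position: [0.5747, 0.0272, 0.1928]
tcp_rot: [[0.992, -0.127, 0.0], [-0.127, -0.992, 0.001], [0.0, -0.001, -1.0]]
force: [-0.3, 0.1, 0.0]
opening: 1.001
grasp_force: 0.0
```

Emit:
move_arm(
  increments=[
    {"xyz": [0,0,30],"roll": 0,"grip": 100},
    {"xyz": [0,0,30],"roll": 0,"grip": 100},
    {"xyz": [0,0,30],"roll": 0,"grip": 100},
    {"xyz": [0,0,20],"roll": 0,"grip": 100},
    {"xyz": [0,0,12],"roll": 0,"grip": 100},
  ],
)

```text
time_s: 13.77
position: [0.5722, 0.0295, 0.0681]
tcp_rot: [[0.992, -0.124, -0.005], [-0.123, -0.992, 0.001], [-0.005, -0.001, -1.0]]
force: [-0.0, 0.9, -1.0]
opening: 1.0
grasp_force: 0.0
```

Emit:
move_arm(
  increments=[
    {"xyz": [0,0,0],"roll": 0,"grip": 80},
    {"xyz": [0,0,0],"roll": 0,"grip": 70},
    {"xyz": [0,0,0],"roll": 0,"grip": 70},
  ],
)

```text
time_s: 14.02
position: [0.5752, 0.028, 0.0717]
tcp_rot: [[0.992, -0.124, 0.002], [-0.124, -0.992, 0.0], [0.002, -0.0, -1.0]]
force: [0.7, 0.0, 1.2]
opening: 0.851
grasp_force: 0.0
```

```bash
python3 - <<'E'
from h import *
s=bot.read_state();print(s["time_s"],s["position"],np.round(s["tcp_rot"],3).tolist(),s["opening"])
im,d=bot.capture("side"); P=cloud("side",d)
save("clip1",cv2.resize(im[150:250,263:363],(500,500),interpolation=3))
m=(P>(.53,-.06,.09)).all(-1)&(P<(.62,.11,.15)).all(-1)&(d>0);q=P[m]
for y0,y1 in((.0,.05),(.05,.11),(-.06,0)):
    k=q[(q[:,1]>y0)&(q[:,1]<y1)]
    if len(k):print(y0,len(k),np.percentile(k,[1,50,99],axis=0).round(3).tolist())
E
```

```text
14.0167 [0.5751631  0.0280208  0.07171927] [[0.992, -0.124, 0.002], [-0.124, -0.992, 0.0], [0.002, -0.0, -1.0]] 0.851364348479216
0.0 24 [[0.564, 0.022, 0.09], [0.569, 0.038, 0.098], [0.572, 0.042, 0.11]]
0.05 120 [[0.573, 0.071, 0.106], [0.583, 0.075, 0.124], [0.594, 0.079, 0.144]]
```

View pics/clip1.png

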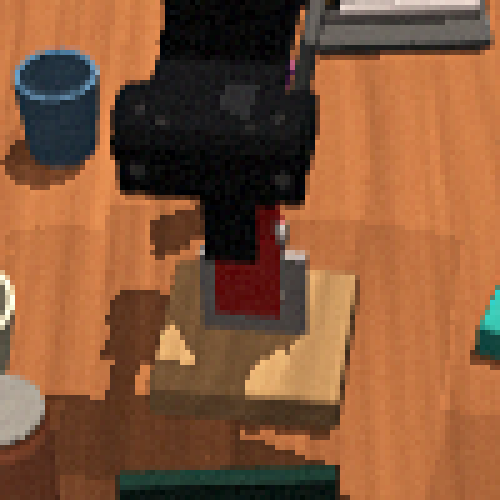

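The finger straddles the clip, a couple of mm off towards +x and +y. I'll trim that and squeeze.

Emit:
move_arm(
  increments=[
    {"xyz": [-1.8,2.6,0],"roll": 0,"grip": 60},
    {"xyz": [0,0,0],"roll": 0,"grip": 0},
    {"xyz": [0,0,0],"roll": 0,"grip": 0},
    {"xyz": [0,0,0],"roll": 0,"grip": 0},
    {"xyz": [0,0,0],"roll": 0,"grip": 0},
  ],
)

```text
time_s: 14.48
position: [0.5722, 0.0244, 0.0712]
tcp_rot: [[0.992, -0.126, 0.0], [-0.126, -0.992, -0.0], [0.0, -0.0, -1.0]]
force: [0.8, -0.0, -0.6]
opening: 0.433
grasp_force: 4.5
```

Emit:
move_arm(
  increments=[
    {"xyz": [0,0,0],"roll": 0,"grip": 0},
    {"xyz": [0,0,0],"roll": 0,"grip": 0},
    {"xyz": [0,0,0],"roll": 0,"grip": 0},
    {"xyz": [0,0,0],"roll": 0,"grip": 0},
    {"xyz": [0,0,0],"roll": 0,"grip": 0},
  ],
)

```text
time_s: 14.9
position: [0.5721, 0.0245, 0.0708]
tcp_rot: [[0.992, -0.126, -0.0], [-0.126, -0.992, 0.0], [-0.0, -0.0, -1.0]]
force: [-0.8, -0.9, -0.9]
opening: 0.186
grasp_force: 30.0
```

Emit:
move_arm(
  increments=[
    {"xyz": [0,0,0],"roll": 0,"grip": 0},
    {"xyz": [0,0,0],"roll": 0,"grip": 0},
    {"xyz": [0,0,0],"roll": 0,"grip": 0},
  ],
)

```text
time_s: 15.15
position: [0.5721, 0.0245, 0.0708]
tcp_rot: [[0.992, -0.126, -0.0], [-0.126, -0.992, -0.0], [-0.0, 0.0, -1.0]]
force: [0.4, -0.3, -0.8]
opening: 0.188
grasp_force: 30.0
```

Squeezed home: 16.4 mm over the pads, 30 N. Lifting straight up, then over to the board.

Emit:
move_arm(
  increments=[
    {"xyz": [0,0,-10],"roll": 0,"grip": 0},
    {"xyz": [0,0,-20],"roll": 0,"grip": 0},
    {"xyz": [0,0,-30],"roll": 0,"grip": 0},
    {"xyz": [0,0,-30],"roll": 0,"grip": 0},
    {"xyz": [0,0,-30],"roll": 0,"grip": 0},
  ],
)

```text
time_s: 15.57
position: [0.5718, 0.0246, 0.1927]
tcp_rot: [[0.992, -0.126, -0.0], [-0.126, -0.992, 0.0], [-0.0, -0.0, -1.0]]
force: [0.1, -0.3, -0.9]
opening: 0.18
grasp_force: 30.0
```

Emit:
move_arm(
  increments=[
    {"xyz": [0,0,-25],"roll": -0.08,"grip": 0},
    {"xyz": [0,0,-5],"roll": -0.081,"grip": 0},
    {"xyz": [1.9,-30.4,0],"roll": 0,"grip": 0},
    {"xyz": [1.8,-30.4,0],"roll": 0,"grip": 0},
    {"xyz": [1.9,-30.4,0],"roll": 0,"grip": 0},
  ],
)

```text
time_s: 15.98
position: [0.5746, 0.1164, 0.2222]
tcp_rot: [[0.999, 0.033, 0.001], [0.033, -0.999, 0.0], [0.001, -0.0, -1.0]]
force: [0.5, 0.4, -1.0]
opening: 0.185
grasp_force: 30.0
```

Emit:
move_arm(
  increments=[
    {"xyz": [1.8,-30.4,0],"roll": 0,"grip": 0},
    {"xyz": [1.9,-30.4,0],"roll": 0,"grip": 0},
    {"xyz": [1.8,-30.4,0],"roll": 0,"grip": 0},
    {"xyz": [1.8,-30.1,0],"roll": 0,"grip": 0},
    {"xyz": [0,0,0],"roll": 0,"grip": 0},
  ],
)

```text
time_s: 16.4
position: [0.5771, 0.243, 0.2217]
tcp_rot: [[0.999, 0.04, 0.001], [0.04, -0.999, 0.004], [0.002, -0.004, -1.0]]
force: [-0.2, -0.7, -0.7]
opening: 0.185
grasp_force: 30.0
```

Emit:
move_arm(
  increments=[
    {"xyz": [0,0,0],"roll": 0,"grip": 0},
    {"xyz": [0,0,0],"roll": 0,"grip": 0},
    {"xyz": [0,0,0],"roll": 0,"grip": 0},
  ],
)

```text
time_s: 16.65
position: [0.5775, 0.2362, 0.2211]
tcp_rot: [[0.999, 0.034, -0.0], [0.034, -0.999, -0.001], [-0.0, 0.001, -1.0]]
force: [0.2, 0.1, -0.8]
opening: 0.187
grasp_force: 30.0
```

```bash
python3 - <<'E'
from h import *
s=bot.read_state();print(s["time_s"],s["position"],np.round(s["tcp_rot"],3).tolist(),s["opening"],s["grasp_force"])
def rect(p,t):
    if len(p)<8: print(t,len(p));return
    (c,s,ang)=cv2.minAreaRect(p[:,:2].astype(np.float32)*1000); print(t,len(p),np.round(c,1),np.round(s,1),round(ang,1),"z",np.percentile(p[:,2],[1,50,99]).round(4))
im,d=bot.capture("side"); P=cloud("side",d);C=im.astype(int)
save("over1",cv2.resize(im[195:345,235:385],(600,600),interpolation=3))
def B(lo,hi,c=True): return P[(P>lo).all(-1)&(P<hi).all(-1)&(d>0)&c]
rect(B((.5,.17,.144),(.66,.31,.16)),"boardtop")
red=(C[...,0]>1.8*C[...,1])&(C[...,0]>60)&(C[...,2]<80)&(C[...,0]>1.8*C[...,2])
rect(B((.53,.19,.165),(.63,.3,.26),red),"red")
wh=(C.min(-1)>130); rect(B((.53,.19,.165),(.63,.3,.26),wh),"white")
q=B((.53,.18,.165),(.63,.3,.27))
for z in np.arange(.17,.265,.006):
    k=q[abs(q[:,2]-z)<.003]
    if len(k)>2: print(z.round(3),len(k),np.percentile(k[:,0],[2,98]).round(4),np.percentile(k[:,1],[5,50,95]).round(4))
E
```

```text
16.65 [0.57754616 0.23624466 0.22109563] [[0.999, 0.034, -0.0], [0.034, -0.999, -0.001], [-0.0, 0.001, -1.0]] 0.18656559828067018 29.99979118583724
boardtop 245 [579.6 238.2] [80.  11.1] 1.3 z [0.1441 0.1495 0.1529]
red 515 [580.8 244. ] [29.8 32.5] 3.5 z [0.1919 0.2173 0.2463]
white 0
0.188 3 [0.5761 0.5942] [0.2577 0.2579 0.2579]
0.194 54 [0.5657 0.5945] [0.2563 0.2586 0.2599]
0.2 63 [0.5656 0.5945] [0.2542 0.2562 0.2583]
0.206 57 [0.5654 0.5942] [0.2521 0.2544 0.2567]
0.212 56 [0.5656 0.594 ] [0.2502 0.2525 0.2548]
0.218 61 [0.5669 0.5938] [0.2483 0.2504 0.2523]
0.224 60 [0.5668 0.5969] [0.245  0.2483 0.2504]
0.23 105 [0.5651 0.5971] [0.2296 0.2447 0.2481]
0.236 38 [0.5684 0.5916] [0.2428 0.2441 0.2457]
0.242 36 [0.5698 0.5913] [0.2424 0.2441 0.245 ]
0.248 16 [0.5702 0.5922] [0.2433 0.2445 0.2459]
0.254 11 [0.5696 0.5917] [0.2489 0.2525 0.2531]
0.26 17 [0.5697 0.5897] [0.2522 0.2534 0.2545]
```

View pics/over1.png

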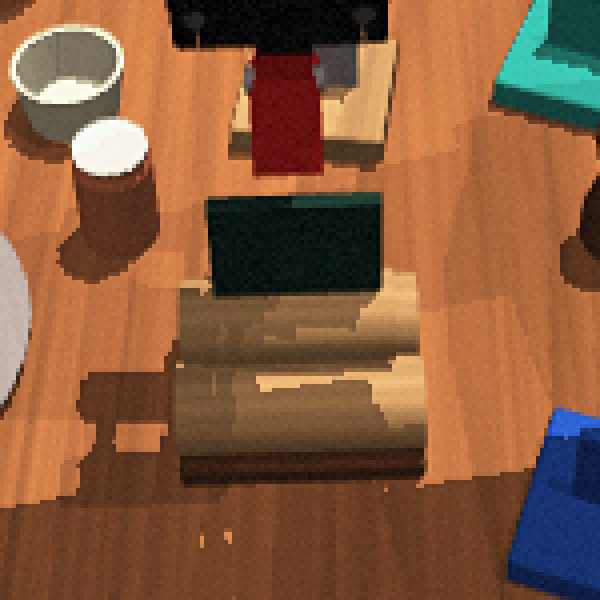

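The clip hangs open and centred over the board, with the lever's mid x at 0.580 against the board's 0.5796. Jaw tips are at z≈0.191, board edge at 0.1515. It needs +1 mm in y and 55 mm down.

Emit:
move_arm(
  increments=[
    {"xyz": [-0.4,-1,5],"roll": 0,"grip": 0},
    {"xyz": [0,0,8],"roll": 0,"grip": 0},
    {"xyz": [0,0,8],"roll": 0,"grip": 0},
    {"xyz": [0,0,5],"roll": 0,"grip": 0},
    {"xyz": [0,0,2],"roll": 0,"grip": 0},
  ],
)

```text
time_s: 17.12
position: [0.5762, 0.2378, 0.191]
tcp_rot: [[0.999, 0.034, -0.003], [0.034, -0.999, -0.001], [-0.003, 0.001, -1.0]]
force: [-0.6, 0.5, -0.3]
opening: 0.184
grasp_force: 30.0
```

Emit:
move_arm(
  increments=[
    {"xyz": [0,0,5],"roll": 0,"grip": 0},
    {"xyz": [0,0,7],"roll": 0,"grip": 0},
    {"xyz": [0,0,7],"roll": 0,"grip": 0},
    {"xyz": [0,0,5],"roll": 0,"grip": 0},
    {"xyz": [0,0,3],"roll": 0,"grip": 0},
  ],
)

```text
time_s: 17.53
position: [0.5766, 0.2383, 0.1647]
tcp_rot: [[0.999, 0.035, -0.002], [0.035, -0.999, -0.0], [-0.002, 0.0, -1.0]]
force: [0.1, -0.8, -0.1]
opening: 0.182
grasp_force: 30.0
```

Emit:
move_arm(
  increments=[
    {"xyz": [0,0,0],"roll": 0,"grip": 0},
    {"xyz": [0,0,0],"roll": 0,"grip": 0},
    {"xyz": [0,0,0],"roll": 0,"grip": 0},
  ],
)

```text
time_s: 17.78
position: [0.5775, 0.2384, 0.1662]
tcp_rot: [[0.999, 0.035, 0.001], [0.035, -0.999, 0.0], [0.001, -0.0, -1.0]]
force: [0.5, -0.3, -1.2]
opening: 0.189
grasp_force: 30.0
```

```bash
python3 - <<'E'
from h import *
s=bot.read_state();print(s["time_s"],s["position"],s["force"],s["opening"],s["grasp_force"])
im,d=bot.capture("side"); P=cloud("side",d);C=im.astype(int)
save("fin",cv2.resize(im[195:345,235:385],(600,600),interpolation=3))
red=(C[...,0]>1.8*C[...,1])&(C[...,0]>60)&(C[...,2]<80)&(C[...,0]>1.8*C[...,2])
def B(lo,hi,c=True): return P[(P>lo).all(-1)&(P<hi).all(-1)&(d>0)&c]
r=B((.53,.19,.125),(.63,.3,.2),red); print("red",np.percentile(r,[1,50,99],axis=0).round(4).tolist())
low=r[r[:,2]<.145];print("jaw face y low",np.median(low,0).round(4))
for a,b in((.53,.560),(.60,.63)):
    f=B((a,.2,.10),(b,.29,.148)); f=f[f[:,1]<.25]; t=B((a,.2,.149),(b,.29,.16)); t=t[t[:,1]<.25]
    print("board face",np.median(f,0).round(4),"top",np.percentile(t,[3,50,97],axis=0).round(4).tolist())
E
```

```text
17.7833 [0.57751436 0.23844639 0.1661606 ] [ 0.45920926 -0.34748002 -1.18462615] 0.18871799564415734 29.999881982803345
red [[0.5663, 0.2452, 0.1358], [0.5803, 0.253, 0.1605], [0.5948, 0.2617, 0.1864]]
jaw face y low [0.5794 0.2602 0.1409]
board face [0.549  0.2399 0.1253] top [[0.5414, 0.2323, 0.1492], [0.5505, 0.2373, 0.1505], [0.5596, 0.2401, 0.1521]]
board face [0.6097 0.242  0.1251] top [[0.6011, 0.2351, 0.1494], [0.6101, 0.2391, 0.1508], [0.6173, 0.2426, 0.1525]]
```

View pics/fin.png

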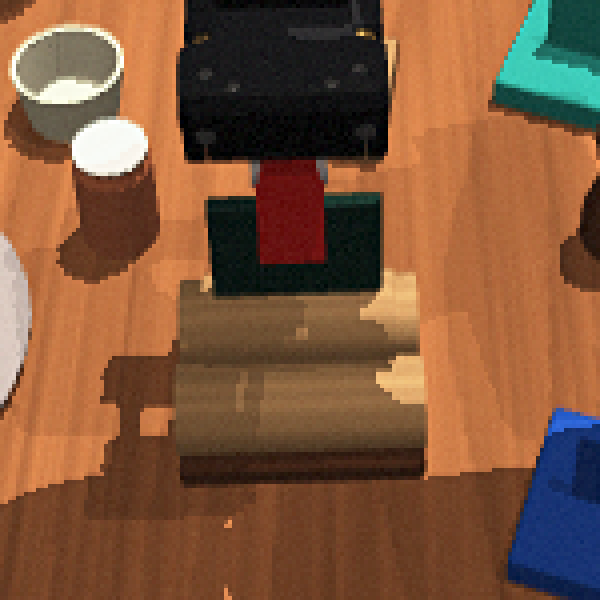

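The clip sits astride the middle of the edge, reaching about 15.5 mm down, with no contact force. One small trim, 1.2 mm in y, towards the board's mid-plane, then I'll hand in.

Emit:
move_arm(
  increments=[
    {"xyz": [0,1.2,0],"roll": 0,"grip": 0},
    {"xyz": [0,0,0],"roll": 0,"grip": 0},
    {"xyz": [0,0,0],"roll": 0,"grip": 0},
    {"xyz": [0,0,0],"roll": 0,"grip": 0},
  ],
)

```text
time_s: 18.17
position: [0.5773, 0.2371, 0.166]
tcp_rot: [[0.999, 0.035, 0.0], [0.035, -0.999, 0.0], [0.0, -0.0, -1.0]]
force: [-0.3, -0.6, -0.8]
opening: 0.188
grasp_force: 30.0
```

```bash
python3 -c "
from rig import bot
s=bot.read_state();print(s['position'],s['force'],s['opening'],s['grasp_force']);print(bot.hand_in())"
```

```text
[0.57732253 0.23711433 0.16604705] [-0.25612939 -0.62371449 -0.81052124] 0.18814384076842597 29.999878958333284
the job is handed in; nothing more can be done
None
```

The job is handed in at about 18 s: the sign is saddled centrally with its board upright, and the red clip is held fully open astride the middle of the board's top edge, jaws about 15.5 mm down and no sign of contact (no verdict was returned).

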